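Flux a tray joint and bring the solder

TASK

Get the brass tray ready for soldering: first lift every fire-brick piece off it and put them all in the round soldering pan, so the joint is free. Then take the flux pen from its wooden block and, with the nib lightly pressed down in the inside corner between the rim and the base, draw it slowly and steadily (about 2 cm a second) along the whole joint, from the free end of the long rim strip round the corner to the free end of the short one, without touching the nib to the open middle of the base; put the pen back in its hole. Also slide every solder reel up off its spindle and lay it flat in the shallow steel tray, without knocking the other things on the bench about.

Things in the scene. Friction and masses are not known exactly. Their poses are not given: they have to be found in the camera images.
- work: The job, fixed: white soldering board 150 x 190 x 12 mm (x by y), a brass base 116 x 162 x 4 mm flat on its middle (top at z = 16 mm), and two brass rim strips 3 mm thick with tops at z = 26 mm: the long one has its inner face at x = +55 mm (y from -81 to 81), the short one at y = +78 mm (x from -48 to 55). Joint: the L-shaped inside corner at their foot. Origin: centre of the underside
- joint_start (a point): Start of the joint, at the free end of the long strip: point on the top of the brass base, 5.5 mm out from the strip's inner face, where the nib's end should run (work frame x = 49.5, y = -73, z = 16 mm). The open middle of the base, where the nib must not touch, is all that lies over 20 mm from both strips
- joint_corner (a point): Inside corner of the joint, 5.5 mm out from both strips (work frame x = 49.5, y = 72.5, z = 16 mm); the joint runs straight from the start to here and straight from here to the end
- joint_end (a point): End of the joint, at the free end of the short strip, 5.5 mm out from its inner face (work frame x = -42, y = 72.5, z = 16 mm)
- brick0: A loose fire-brick piece, 26 x 40 x 28 mm (own x, y, z), 50 g, beige, standing on the brass base, most of them right by a strip, over the joint. Origin at its centre. All pieces are alike; two to four are present
- brick1: A loose fire-brick piece, 26 x 40 x 28 mm (own x, y, z), 50 g, beige, standing on the brass base, most of them right by a strip, over the joint. Origin at its centre. All pieces are alike; two to four are present
- brick2: A loose fire-brick piece, 26 x 40 x 28 mm (own x, y, z), 50 g, beige, standing on the brass base, most of them right by a strip, over the joint. Origin at its centre. All pieces are alike; two to four are present
- brick3: A loose fire-brick piece, 26 x 40 x 28 mm (own x, y, z), 50 g, beige, standing on the brass base, most of them right by a strip, over the joint. Origin at its centre. All pieces are alike; two to four are present
- pan: Round steel soldering pan, fixed, 180 mm across, with a round wooden knob on its +y side (out to 128 mm from the centre). Origin: centre of its underside, z up. The flat brick bed inside is at z = 28 mm, 83 mm in radius; the rim top is at z = 38 mm
- pen: Flux pen, 118 mm long, 55 g, round, hanging nib down in the wooden block. Origin: end of the nib when it is out; z up along the pen. Nib 6 mm thick, cone widening to 14 mm at z = 36 mm, collar 26 mm across from z = 54 to 60 mm (it rests on the block), then the white barrel, 14 mm thick, from z = 60 to 118 mm: grip it there
- pen_tip (a point): The end of the flux pen's nib; it moves with the nib as the nib is pushed in
- nib (a joint): How far the pen's spring-loaded nib is pushed into the pen, in m: 0 (out) to 0.005 (stop). It starts to yield at 0.9 N and takes 0.3 N more per mm
- pen_hole (a point): Centre of the mouth of the pen's hole, in the middle of the top of the fixed wooden tool block (80 x 80 x 66 mm, top 66 mm above the bench): hole 21 mm in diameter, straight through, axis vertical. The pen's collar is wider than the hole and rests on its edge, so the nib's end is then 54 mm below this point
- reel_stand: Reel stand, fixed: wooden foot 76 x 190 x 18 mm (x by y) with two upright steel spindles 10 mm thick, 60 mm tall (tops 78 mm above the bench), at y = -50 and y = +50 mm. Origin: centre of its underside
- reel0: A reel wound full of solder wire, 56 mm in diameter, 32 mm high, with an 18 mm hole through its axis, about 0.26 kg, standing round the spindle at the -y end, on the stand's foot. Origin: centre of its lower face, z along its axis (up). Both reels are alike; one or two are present
- reel1: A reel wound full of solder wire, 56 mm in diameter, 32 mm high, with an 18 mm hole through its axis, about 0.26 kg, standing round the spindle at the +y end, on the stand's foot. Origin: centre of its lower face, z along its axis (up). Both reels are alike; one or two are present
- tray: Shallow open steel tray, fixed, 100 x 200 x 12 mm (x by y), walls and floor 4 mm thick, so its inside floor is at z = 4 mm. Origin: centre of its underside. Room for two reels side by side along y
- dapping_cube: Bystander: brass dapping cube, 46 mm. Origin: centre of its underside
- melting_cup: Bystander: steel cup, 72 mm in diameter, 75 mm high. Origin: centre of its underside
- dish: Bystander: small white ceramic dish, 72 mm in diameter, 22 mm high. Origin: centre of its underside
- jar: Bystander: closed amber jar, 52 mm in diameter, 50 mm high. Origin: centre of its underside
- bur_stand: Bystander: black round stand with upright burs, 60 mm in diameter, 68 mm high. Origin: centre of its underside
- hammer: Bystander: small hammer lying on the bench beyond the reel stand. Origin: centre of its underside

How it is judged:
By the outcome, as a careful person would: the job done as asked, in the order asked, and still so for the second after the job is handed in, with the robot touching nothing.
Of brick0, brick1, brick2, brick3 only 2 to 4 are there at a start; the rules pass over those that are not, and their reading is None.
Of reel0, reel1 only 1 to 2 are there at a start; the rules pass over those that are not, and their reading is None.
At some moment in a run one of brick0, brick1, brick2, brick3 may be knocked a few centimetres aside while the robot is not near it.
It also fails if it takes over 210 s, if anything falls off the work surface, if the arm or the gripper's body presses on something with over 40 N, if the wrist force passes 120 N, or if a joint passes its speed limit or range.

ROBOT

A 6-joint arm with a two-finger parallel gripper is mounted at the origin on the work surface. World frame = base frame: x ahead of the robot, y to its left, z up, the work surface at z = 0. Lengths are in m, angles in rad, forces in N, time in s.
With the tool pointing down it reaches from about 0.35 to 1 m from the base axis. Payload 7.1 kg.
Tool frame: the origin (TCP) lies between the finger pads; the fingertips stand 22 mm ahead of it and the grasp point (between the pads) lies 3 mm ahead of it; z points along the fingers, y is the line along which they close (so a half turn about z gives the same grasp; the last joint's range is limited). The gripper opens to 85 mm and grips with 20 to 120 N. Pads are 22 mm wide; open, the fingers measure 114 mm over their backs; the gripper's body (76 mm by 85 mm) begins 54 mm behind the grasp point. The pads swing forward as they close: fully open they stand 13 mm farther back than shut.
Start: joints at [1.148, 0.423, 1.63, -0, 1.089, -0.019], TCP at [0.246, 0.575, 0.219] pointing down, gripper open.
Joint ranges: [-3, 3], [-0.9, 2.11], [0.09, 2.58], [-1.31, 4.45], [0.11, 2.69], [-2.54, 2.54]. Speed limits (rad/s): [2.39, 2.39, 3.01, 3.14, 3.14, 3.14].

INTERFACE

Orientations are given as a rotation vector (axis times angle).
In Python, from rig import manip gives the robot as it stands. The module is installed in compiled form; this text tells all that it offers. Calls block until the motion is done:
- manip.move_to(position, orientation): joint-space move of the TCP to a pose.
- manip.servo_line(position, orientation=None, rate=0.15): straight line of the TCP; orientation=None keeps the orientation; rate is the mean speed in m/s.
- manip.set_joints(angles): joint-space move.
- manip.command_gripper(opening, f_grip=None): finger opening in m; f_grip is the grip in N (None keeps the last); returns when the fingers have stopped.
- manip.hold(seconds).
- manip.solve_ik(position, orientation): joint angles nearest the present ones, or None.
- manip.camera(name): name is "scene" or "top" or "wrist"; returns a dict with "image" (480x640x3 uint8, red, green, blue), "fx", "fy", "cx", "cy" (pixels), "k1" (the pictures are not rectified: a ray, as slopes to the right and down, at radius r is drawn at 1 + k1 r^2 times it, then the intrinsics apply), "cam_to_world" (4x4, takes a point from camera to world coordinates); the wrist camera has in their place "mount" (4x4, takes a point from camera to tool coordinates, whose origin is the TCP and whose axes are the flange's). Camera axes: x right, y down, z forward; pixel columns grow to the right and rows downward; lengths in m; the calibration is good to about 2 mm. A picture is of the moment at which its call begins: read the wrist's pose just before it. There is no depth.
A pose or a line that the arm cannot do raises manip.IKError and nothing moves.
- manip.sign_off(): hands the job in; it is judged then, once.
Readings, each from a call of its own:
- manip.get_time(): time.
- manip.get_joint_positions(): joint angles.
- manip.get_joint_vel(): joint speeds.
- manip.get_tau(): joint torques, N m.
- manip.get_position(): TCP position.
- manip.get_ee_rot(): TCP orientation.
- manip.get_contact_force(): force on the tool from outside, world axes, zero at the start.
- manip.get_torque(): the same for the moment, N m.
- manip.get_width(): finger opening in m.
- manip.get_grip_force(): force on a finger pad.
Only numpy, scipy, OpenCV 4.12 (cv2) and the standard library are available. Lean on these libraries where they do the work, as an engineer would, in place of code of your own. Each camera call takes 0.05 s, during which the arm holds its last target. There are 200 camera calls.

## Working session

There is one attempt and no reset: what is moved stays moved. The work goes in short steps, each a Python script; the robot and the scene stay as the last script left them, time stands still between calls to the robot, and variables do not carry over. Pictures are saved under pics/ and viewed, at most 17 in all, crops included, and the job is handed in when it is done.

```bash
mkdir -p pics; ls; python3 - <<'E'
from rig import manip
import cv2,numpy as np
for n in("top","scene"):
    c=manip.camera(n); cv2.imwrite(f"pics/{n}0.png",c["image"][:,:,::-1])
    print(n,[c[k] for k in("fx","fy","cx","cy","k1")],np.round(c["cam_to_world"],4).tolist())
c=manip.camera("wrist");print(c["mount"],c["fx"],c["k1"])
print(manip.get_position(),manip.get_ee_rot(),manip.get_time())
E
```

```text
pics
top [467.71524819295973, 467.71524819295973, 323.02531607841325, 239.81674540583478, -0.039907883957692264] [[0.0254, -0.9921, 0.1232, 0.4713], [-0.9997, -0.0245, 0.009, -0.0021], [-0.006, -0.1234, -0.9923, 1.1389], [0.0, 0.0, 0.0, 1.0]]
scene [523.8159048518347, 523.8159048518347, 318.64380187434887, 229.0963658296174, -0.020489987121623292] [[-0.3939, 0.6959, -0.6005, 1.1509], [0.9191, 0.2932, -0.2631, 0.2161], [-0.007, -0.6556, -0.7551, 0.7878], [0.0, 0.0, 0.0, 1.0]]
[[-4.04588198e-04 -9.64008329e-01 -2.65871732e-01  6.76954798e-02]
 [ 9.99999905e-01 -4.32691475e-04  4.71280900e-05  6.08159903e-05]
 [-1.60472303e-04 -2.65871688e-01  9.64008413e-01 -1.53372208e-01]
 [ 0.00000000e+00  0.00000000e+00  0.00000000e+00  1.00000000e+00]] 378.0338065701153 -0.024526053452389784
[0.24536173 0.57435954 0.21881685] [-6.29954906e-01 -3.07750832e+00  1.84322663e-03] 0.15
```

View pics/top0.png

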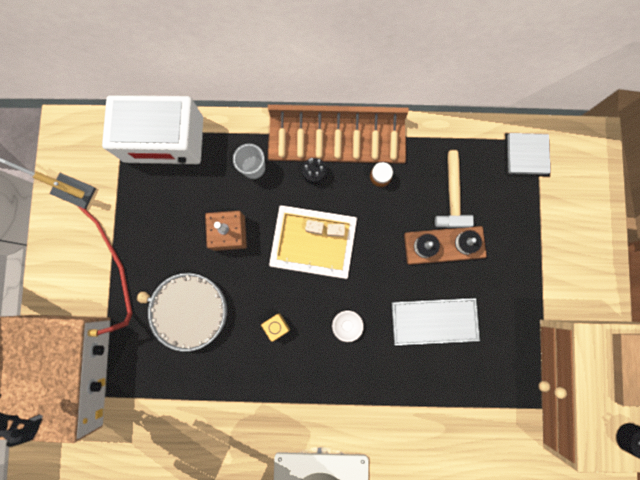

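View pics/scene0.png

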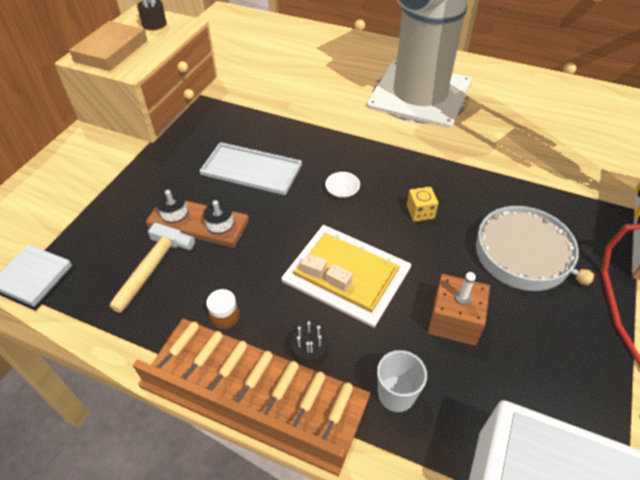

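Top view: pan (187,312), pen block (226,230), work (313,242) with two bricks near (313,227) and (336,230), reel stand (446,245) carrying two reels, tray (436,322). The scene view agrees. Next come closer wrist views.

```bash
cat > h.py <<'E'
from rig import manip as m
import cv2,numpy as np,json
from scipy.spatial.transform import Rotation as R
def down(t):  # tool down, tool x at world angle t (rad), closing line along (sin t,-cos t)
    c,s=np.cos(t),np.sin(t)
    return R.from_matrix([[c,s,0],[s,-c,0],[0,0,-1]]).as_rotvec()
def cam(n,f=None):
    p,o=m.get_position(),m.get_ee_rot()
    c=m.camera(n)
    if n=="wrist":
        T=np.eye(4);T[:3,:3]=R.from_rotvec(o).as_matrix();T[:3,3]=p
        c["cam_to_world"]=T@c["mount"]
    if f:
        cv2.imwrite(f"pics/{f}.png",c["image"][:,:,::-1])
        json.dump({k:np.asarray(v).tolist() for k,v in c.items() if k!="image"},open(f"pics/{f}.json","w"))
    return c
def load(f): 
    c=json.load(open(f"pics/{f}.json"));c["cam_to_world"]=np.array(c["cam_to_world"]);return c
def KD(c): return np.array([[c["fx"],0,c["cx"]],[0,c["fy"],c["cy"]],[0,0,1.]]),np.array([c["k1"],0,0,0,0.])
def px2w(c,uv,z):
    K,D=KD(c);q=cv2.undistortPoints(np.array(uv,float).reshape(-1,1,2),K,D).reshape(-1,2)
    d=np.c_[q,np.ones(len(q))]@c["cam_to_world"][:3,:3].T;o=c["cam_to_world"][:3,3]
    return o+d*((np.broadcast_to(z,len(q))-o[2])/d[:,2])[:,None]
def w2px(c,P):
    K,D=KD(c);T=np.linalg.inv(c["cam_to_world"])
    return cv2.projectPoints(np.array(P,float).reshape(-1,1,3),cv2.Rodrigues(T[:3,:3])[0],T[:3,3],K,D)[0].reshape(-1,2)
E
python3 - <<'E'
from h import *
for f,p in(("w1",(0.60,0.08,0.26)),("w2",(0.53,-0.29,0.26))):
    m.move_to(p,down(0)); m.hold(0.3); cam("wrist",f)
cam("top","top1");print(m.get_time(),m.get_joint_positions())
im=cv2.imread("pics/top0.png");cv2.imwrite("pics/crop0.png",cv2.resize(im[180:360,130:370],None,fx=3.3,fy=3.3,interpolation=cv2.INTER_CUBIC))
E
```

```text
4.4917 [-5.19605526e-01  3.49670862e-01  1.64123805e+00  2.86350684e-05
  1.15070280e+00  1.05047713e+00]
```

View pics/w1.png

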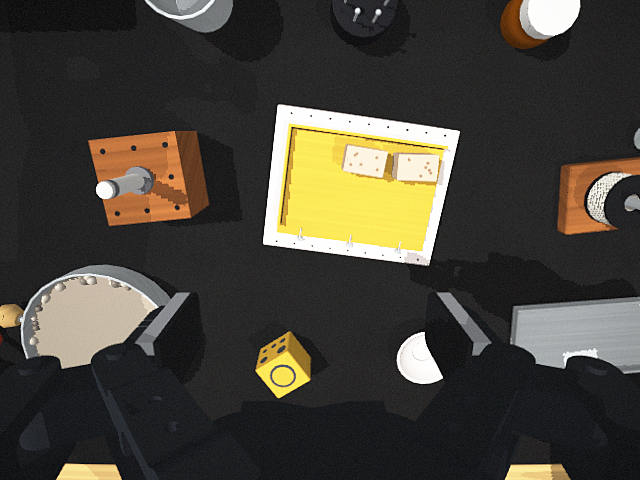

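View pics/w2.png

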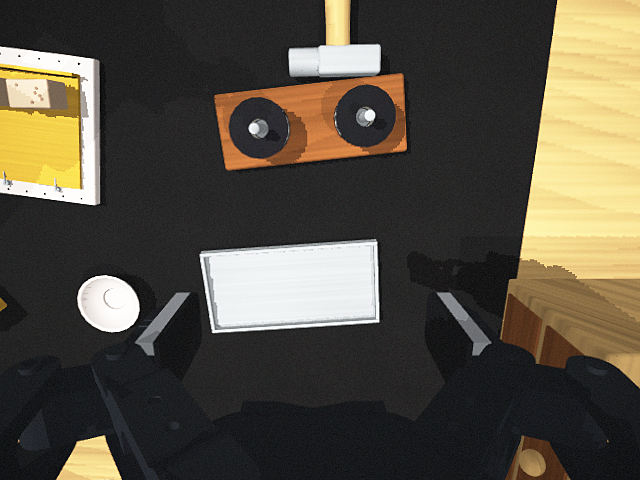

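The wrist views are clear. In w1 the long rim is at the top (+x) and the short one at the left (+y), with the corner top-left. There are exactly two bricks, at (366,160) and (417,167), both by the long strip. The pen block top runs from (89,141) to (189,219). In w2 the stand is at (215..408, 73..170) with two reels at (259,127) and (365,116), and the tray at (201..379, 240..332). I'll fit models to these and overlay them.

```bash
cat > fit.py <<'E'
from h import *
from scipy.optimize import least_squares
c1,c2,ct=load("w1"),load("w2"),load("top1")
def rect(dx,dy,z,x0=0,y0=0): return np.array([[x0+sx*dx/2,y0+sy*dy/2,z] for sx,sy in((1,1),(1,-1),(-1,-1),(-1,1))])/1000
def tf(p,P): c,s=np.cos(p[2]),np.sin(p[2]);return np.c_[P[:,0]*c-P[:,1]*s+p[0],P[:,0]*s+P[:,1]*c+p[1],P[:,2]]
def fit(c,P,uv):
    uv=np.array(uv,float);g=px2w(c,uv,P[0,2]).mean(0)
    r=least_squares(lambda p:(w2px(c,tf(p,P))-uv).ravel(),[g[0],g[1],0]);
    return r.x,np.abs(r.fun).max()
# corner order: (+x,+y)=TL, (+x,-y)=TR, BR, BL
J={}
def do(n,c,P,uv): p,e=fit(c,P,uv);J[n]=p.tolist();print(n,p.round(4),"yaw",np.degrees(p[2]).round(2),"res",e.round(1))
do("work",c1,rect(150,190,12),[(279,104),(460,130),(429,265),(263,244)])
do("block",c1,rect(80,80,66),[(89,141),(177,131),(189,219),(108,226)])
do("stand",c2,rect(76,190,18),[(215,94),(404,73),(408,153),(225,170)])
do("tray",c2,rect(100,200,12),[(201,252),(377,240),(379,322),(212,332)])
do("b0",c1,rect(26,40,44),[(346,145),(388,150),(385,177),(343,171)])
do("b1",c1,rect(26,40,44),[(396,152),(440,156),(437,184),(394,179)])
print("pentop",px2w(c1,[(106,189)],.130),"pan",px2w(ct,[(187,312.5)],.038))
print("reels",px2w(c2,[(259,127),(365,116)],.05),"spindles",px2w(c2,[(256,128),(370,115)],.078))
J["pan"]=px2w(ct,[(187,312.5)],.038)[0].tolist()
json.dump(J,open("poses.json","w"))
def draw(im,c,P): cv2.polylines(im,[np.round(w2px(c,P)*S-off*S).astype(int)],True,(255,0,255),1)
S=2.;off=np.array([80,90]);im=cv2.resize(cv2.imread("pics/w1.png")[90:280,80:470],None,fx=S,fy=S)
for P in(rect(150,190,12),rect(116,162,16),rect(3,162,26,56.5,0),rect(103,3,26,3.5,79.5)):draw(im,c1,tf(J["work"],P))
draw(im,c1,tf(J["block"],rect(80,80,66)))
for b in("b0","b1"):draw(im,c1,tf(J[b],rect(26,40,44)))
cv2.imwrite("pics/o1.png",im)
off=np.array([190,60]);im2=cv2.resize(cv2.imread("pics/w2.png")[60:345,190:420],None,fx=S,fy=S)
a=np.linspace(0,2*np.pi,60)
draw(im2,c2,tf(J["stand"],rect(76,190,18)));draw(im2,c2,tf(J["tray"],rect(100,200,12)))
for y in(-50,50):draw(im2,c2,tf(J["stand"],np.c_[28*np.cos(a),y+28*np.sin(a),50+0*a]/1000));draw(im2,c2,tf(J["stand"],np.c_[5*np.cos(a),y+5*np.sin(a),78+0*a]/1000))
off=np.array([130,250]);im3=cv2.resize(cv2.imread("pics/top1.png")[250:370,130:245],None,fx=S,fy=S)
for r,z in((90,38),(83,28)):draw(im3,ct,np.c_[np.array(J["pan"][0])+r/1e3*np.cos(a),J["pan"][1]+r/1e3*np.sin(a),z/1e3+0*a])
cv2.imwrite("pics/o1.png",im)
h=np.zeros((570,700,3),np.uint8);h[:,:460]=im2;h[:240,460:690]=im3;cv2.imwrite("pics/o2.png",h)
E
python3 fit.py
```

```text
work [ 0.6055  0.0323 -0.1354] yaw -7.76 res 1.5
block [0.622  0.2395 0.0796] yaw 4.56 res 1.4
stand [ 0.6035 -0.2886  0.0984] yaw 5.64 res 1.9
tray [ 0.4221 -0.2651  0.0686] yaw 3.93 res 1.8
b0 [ 0.6379  0.0299 -0.112 ] yaw -6.42 res 1.2
b1 [ 0.6313 -0.0201 -0.074 ] yaw -4.24 res 2.1
pentop [[0.62395965 0.23762165 0.13      ]] pan [[0.42871437 0.32194064 0.038     ]]
reels [[ 0.59977268 -0.2390602   0.05      ]
 [ 0.6096281  -0.33698523  0.05      ]] spindles [[ 0.59877628 -0.24031137  0.078     ]
 [ 0.60952347 -0.33751212  0.078     ]]
```

View pics/o1.png

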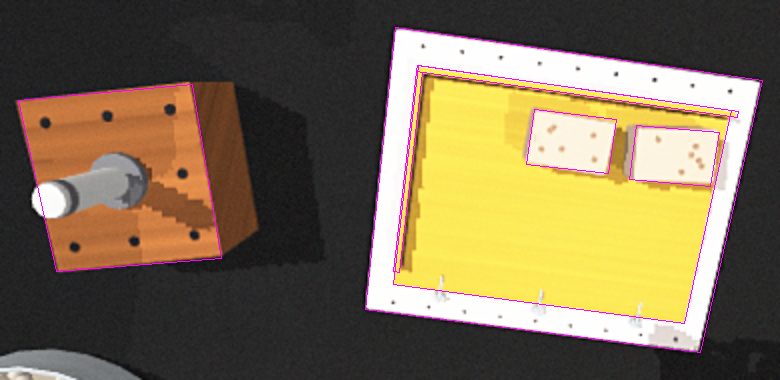

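View pics/o2.png

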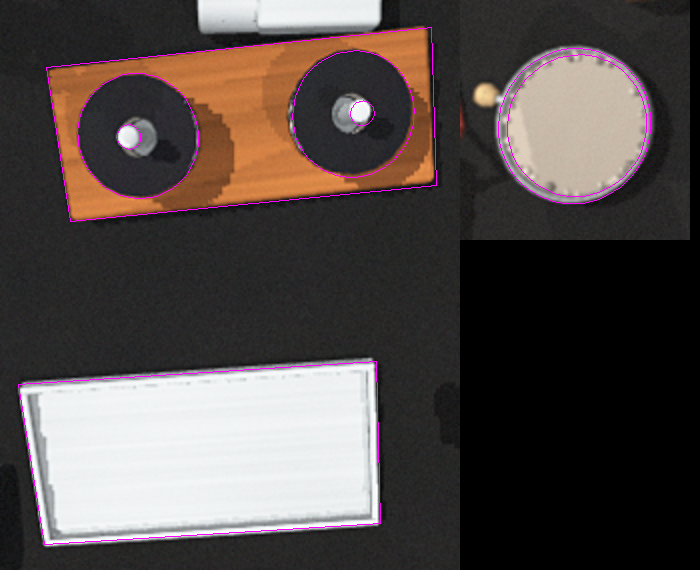

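Overlays fit to about 1 px, and only the base end looks a little off. Next, a brick detector run on a fresh picture right before each grasp, then move the bricks.

```bash
cat > br.py <<'E'
from h import *
J=json.load(open("poses.json"));W=J["work"]
def bricks(c,img):
    """beige tops on the base -> list of (x,y,psi of short side,sizes)"""
    hsv=cv2.cvtColor(img,cv2.COLOR_RGB2HSV)
    a=((hsv[...,1]<70)&(hsv[...,2]>180)).astype(np.uint8)
    C,s=np.cos(W[2]),np.sin(W[2])
    poly=[(W[0]+x*C-y*s,W[1]+x*s+y*C,.030) for x,y in((.054,.078),(.054,-.078),(-.05,-.078),(-.05,.078))]
    k=np.zeros_like(a);cv2.fillPoly(k,[np.int32(w2px(c,poly))],1)
    a=cv2.morphologyEx(a*k,cv2.MORPH_CLOSE,np.ones((5,5)));a=cv2.morphologyEx(a,cv2.MORPH_OPEN,np.ones((5,5)))
    out=[]
    for q in cv2.findContours(a,cv2.RETR_EXTERNAL,cv2.CHAIN_APPROX_NONE)[0]:
        if cv2.contourArea(q)<250: continue
        P=px2w(c,q.reshape(-1,2),.044)[:,:2]*1000
        (x,y),(w,h),ang=cv2.minAreaRect(P.astype(np.float32))
        psi=np.radians(ang if w<h else ang+90); psi=(psi+np.pi/2)%np.pi-np.pi/2
        out.append((x/1e3,y/1e3,psi,min(w,h),max(w,h)))
    return out
E
python3 - <<'E'
from br import *
print(np.round(bricks(load("w1"),cv2.imread("pics/w1.png")[:,:,::-1].copy()),3))
print(np.round(bricks(load("top1"),cv2.imread("pics/top1.png")[:,:,::-1].copy()),3))
m.move_to((0.60,0.03,0.26),down(np.pi/2));m.hold(.2)
c=cam("wrist","w3");print(np.round(bricks(c,c["image"]),3),m.get_time())
E
```

```text
[[ 6.3200e-01 -2.1000e-02 -2.7000e-02  2.5483e+01  4.9439e+01]
 [ 6.3800e-01  3.1000e-02 -1.5900e-01  2.5079e+01  4.0482e+01]]
[]
[[ 6.3100e-01 -2.1000e-02 -1.5000e-02  2.5358e+01  4.9486e+01]
 [ 6.3700e-01  3.2000e-02 -1.5800e-01  2.5085e+01  4.0796e+01]] 5.9833
```

```bash
cat > pick.py <<'E'
from br import *
def grab(x,y,psi,px,py):
    o=down(psi+np.pi/2)
    m.command_gripper(.055,50); m.move_to((x,y,.12),o); m.servo_line((x,y,.051),rate=.08)
    m.command_gripper(0.0,50); w=m.get_width(); print("width",w,"grip",m.get_grip_force(),"F",np.round(m.get_contact_force(),1))
    m.servo_line((x,y,.12),rate=.08)
    print("lifted width",m.get_width())
    o=down(np.pi/2)
    m.move_to((px,py,.13),o); m.servo_line((px,py,.065),rate=.1)
    m.command_gripper(.06); m.servo_line((px,py,.14),rate=.15)
E
python3 - <<'E'
from pick import *
P=J["pan"]
grab(.6313,-.0203,-.06,P[0],P[1]-.035)
m.move_to((0.60,0.03,0.26),down(np.pi/2));m.hold(.2)
c=cam("wrist","w4");b=bricks(c,c["image"]);print(np.round(b,3),m.get_time())
E
```

```text
width -0.00013759181608931703 grip 0.0 F [-0.4 -0.5  0.4]
lifted width -0.00013734847467705442
[[ 6.3100e-01 -2.0000e-02 -2.4000e-02  2.5202e+01  4.9282e+01]
 [ 6.3700e-01  3.2000e-02 -1.5900e-01  2.4976e+01  4.0959e+01]] 14.5833
```

```bash
python3 - <<'E'
from pick import *
o=down(-.06+np.pi/2)
m.move_to((.6313,-.0203,.12),o); m.servo_line((.6313,-.0203,.051),rate=.08);m.hold(.2)
print(m.get_position(),m.get_width(),m.get_time(),m.get_contact_force())
a=cam("scene","s5")["image"][190:340,240:440,::-1];b=cam("wrist","w5")["image"][:,:,::-1]
cv2.imwrite("pics/v5.png",np.hstack([cv2.resize(a,(480,360),interpolation=cv2.INTER_CUBIC),cv2.resize(b,(320,240)).repeat(1,0)[:240] if 0 else np.pad(cv2.resize(b,(320,240)),((0,120),(0,0),(0,0)))]))
E
```

```text
[ 0.63169403 -0.02030447  0.0515872 ] 0.05982296519561919 16.4583 [-1.47931277  0.56319896  0.78332333]
```

View pics/v5.png

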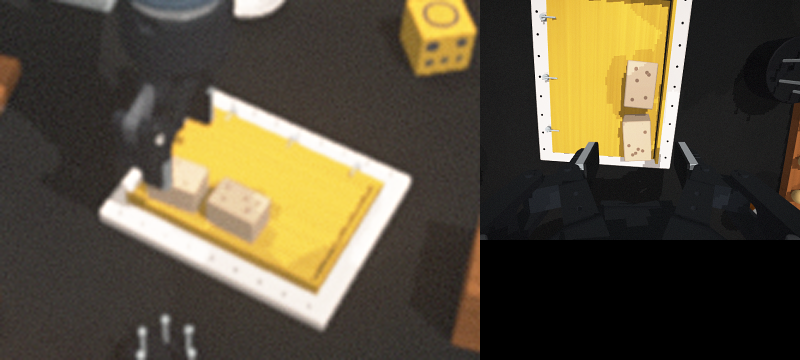

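The crop shows the fingers beyond the near brick (crop (185,180)), on its −y side. I'll check where each camera puts the TCP and the brick.

```bash
python3 - <<'E'
from pick import *
print("top brick",px2w(load("top1"),[(336,229.5),(314,226.5)],.044), "work c",w2px(load("top1"),[(W[0],W[1],.012)]))
s=load("s5")
print("scene proj TCP",w2px(s,[(.6317,-.0203,.0516),(.6317,-.0203,.03)]),"brick",w2px(s,[(.6313,-.0203,.044)]))
w=load("w5");print("wrist proj tcp",w2px(w,[(.6317,-.0203,.0516),(.6317,-.0203,.03),(.6313,-.0203,.044)]))
cx=px2w(s,[(317,263),(340,277)],.044);print(cx)
# tip position from wrist pic, pads in w5
p=R.from_rotvec(m.get_ee_rot()).as_matrix();print(p.round(3),m.get_joint_positions().round(3))
E
```

```text
top brick [[ 0.63255991 -0.02215021  0.044     ]
 [ 0.63845837  0.03007313  0.044     ]] work c [[313.03254158 241.88212415]]
scene proj TCP [[314.35653638 258.36575294]
 [314.5143471  265.69869284]] brick [[314.50195796 260.81116158]]
wrist proj tcp [[313.77401591 289.33780467]
 [313.64349133 271.52259864]
 [312.85263088 282.63159422]]
[[ 0.63406733 -0.01424679  0.044     ]
 [ 0.64656752  0.03476637  0.044     ]]
[[ 0.06   0.998  0.001]
 [ 0.998 -0.06  -0.   ]
 [ 0.     0.001 -1.   ]] [-0.051  0.651  1.7    0.     0.79   0.009]
```

Cameras agree with each other and put the brick under the TCP, so I need a closer look at the fingers.

```bash
python3 - <<'E'
from h import *
w=load("w5");s=load("s5")
T=np.eye(4);T[:3,:3]=R.from_rotvec(m.get_ee_rot()).as_matrix();T[:3,3]=m.get_position()
pts=[(x,y,z) for y in(-.03,.03) for x in(-.011,.011) for z in(.022,0)]
P=np.array([(T@np.r_[p,1])[:3] for p in pts])
a=cv2.imread("pics/w5.png");b=cv2.imread("pics/s5.png")
for im,c in((a,w),(b,s)):
    for q,p in zip(w2px(c,P),pts): cv2.circle(im,tuple(np.int32(np.round(q))),1,(0,0,255) if p[2]>0 else (0,255,0),-1)
a=cv2.resize(a[190:390,150:480],(400*330//330,242));a=cv2.resize(cv2.imread("pics/w5.png")*0+0,(1,1)) if 0 else a
b=cv2.resize(b[190:310,270:370],(400,480),interpolation=cv2.INTER_CUBIC)
cv2.imwrite("pics/v6.png",np.hstack([np.pad(a,((0,238),(0,0),(0,0))),b]))
E
```

```text
(no output)
```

View pics/v6.png

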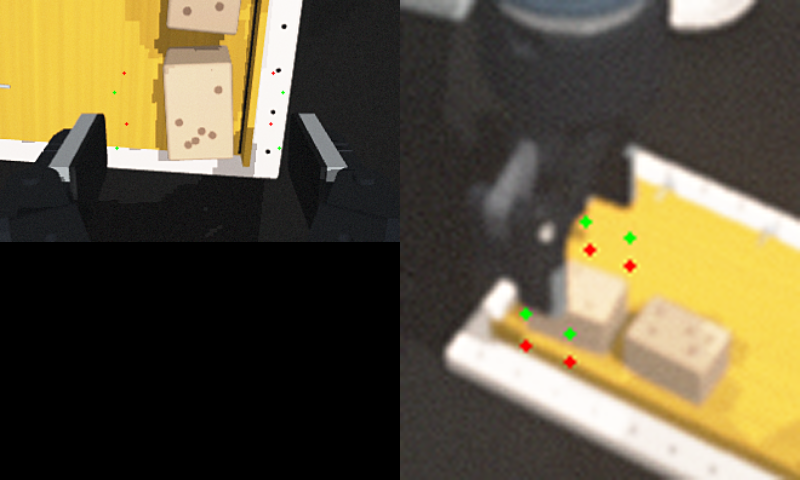

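The pictures show the fingertips about 40 mm higher than the stated tool geometry: they sit behind the TCP, not 22 mm ahead. That's why the jaws closed over the brick without touching. I'll measure the real tip length by touching bare bench, gently, with the fingers shut.

```bash
python3 - <<'E'
from h import *
print(px2w(load("top1"),[(275,327)],.046))
p=m.get_position();m.servo_line((p[0],p[1],.15),rate=.15)
m.move_to((.51,.15,.12),down(np.pi/2));m.command_gripper(0);m.hold(.2)
cam("wrist","w7");f0=np.array(m.get_contact_force())
m.servo_line((.51,.15,.045),rate=.1);z=.045
while z>-.045:
    z-=.0015; m.servo_line((.51,.15,z),rate=.03); f=np.array(m.get_contact_force())-f0
    if f[2]>3: break
print("contact z",z,m.get_position(),f,m.get_time())
m.servo_line((.51,.15,.12),rate=.1)
E
```

```text
[[0.40165017 0.11348932 0.046     ]]
contact z -0.012000000000000023 [ 0.51019265  0.15007551 -0.01182704] [-0.99203838  1.47972809  3.54902523] 29.475
```

The shut tips touch the bench at TCP z = −11.8 mm, so the tips really lie about 33.5 mm further back than stated. Next I'll check for a lateral offset with the fingers shut.

```bash
python3 - <<'E'
from h import *
w=load("w7");p=np.array([.51,.15,.12]);im=cv2.imread("pics/w7.png")
T=np.linalg.inv(w["cam_to_world"]) 
c=m.camera("wrist");c["cam_to_world"]=c["mount"]
for x in(-.011,0,.011):
    q=w2px(c,[(x,0,-.0115)]);print(x,q); cv2.circle(im,tuple(np.int32(np.round(q[0]))),1,(0,0,255),-1)
cv2.imwrite("pics/v7.png",cv2.resize(im[230:430,200:440],None,fx=3,fy=3,interpolation=cv2.INTER_NEAREST))
E
```

```text
-0.011 [[313.56376524 324.90166246]]
0 [[313.56852815 300.79775121]]
0.011 [[313.57330892 275.7220776 ]]
```

View pics/v7.png

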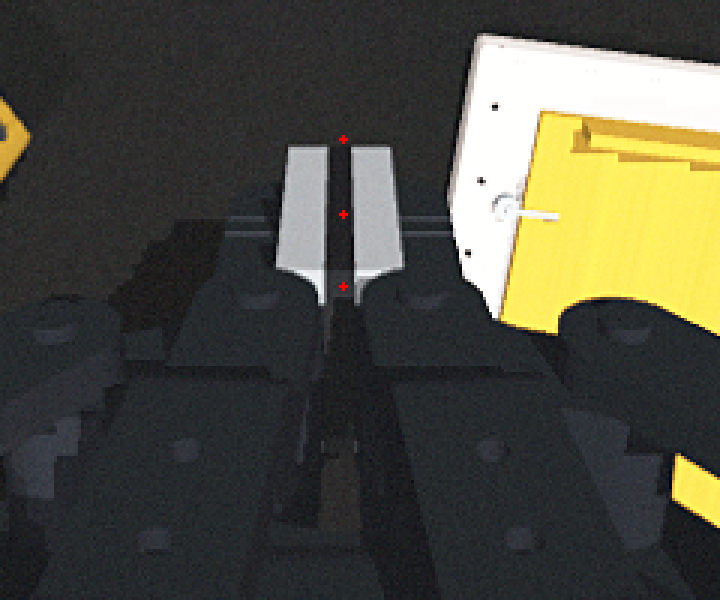

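There's no lateral offset: the tip's front edge is at row 279 against 276 expected, and it's centred at 313. So I shift all tool heights by 33.5 mm and grasp again, re-detecting before each brick.

```bash
cat > pick.py <<'E'
from br import *
DZ=-.0335   # measured: real fingertips are 33.5 mm further back than nominal
def mv(x,y,z,t): m.move_to((x,y,z+DZ),down(t))
def ln(x,y,z,rate=.12): m.servo_line((x,y,z+DZ),rate=rate)
def grab(x,y,psi,px,py):
    t=psi+np.pi/2
    m.command_gripper(.055,50); mv(x,y,.11,t); ln(x,y,.050)
    m.command_gripper(0.0,50); w=m.get_width(); print("width",w,"grip",m.get_grip_force(),"F",np.round(m.get_contact_force(),1))
    if w<.015: ln(x,y,.12);return False
    ln(x,y,.11); print("lifted width",m.get_width())
    mv(px,py,.12,np.pi/2); ln(px,py,.0635)
    m.command_gripper(.05); ln(px,py,.13,.2); return True
def look(f):
    mv(.60,.03,.27,np.pi/2);m.hold(.1);c=cam("wrist",f);b=bricks(c,c["image"]);print(np.round(b,3).tolist(),m.get_time());return b
E
python3 - <<'E'
from pick import *
P=J["pan"]
b=look("w8")
near=[q for q in b if np.hypot(q[0]-.6313,q[1]+.0203)<.006]
if near and grab(.6313,-.0203,-.06,P[0],P[1]-.035): look("w9")
E
```

```text
[[0.631, -0.023, -0.02, 25.184, 43.981], [0.637, 0.032, -0.162, 24.977, 40.971]] 31.925
width 0.024327970240289612 grip 49.63626801967621 F [-0.6  0.   5.6]
lifted width 0.024772325402838854
[[0.637, 0.032, -0.156, 25.418, 41.078]] 39.1667
```

```bash
python3 - <<'E'
from pick import *
P=J["pan"]
if grab(.6375,.0310,-.14,P[0],P[1]+.035):
    mv(.615,.10,.30,np.pi/2);m.hold(.1);c=cam("wrist","w10");print(np.round(bricks(c,c["image"]),3),m.get_time())
E
```

```text
width 0.024730466769753545 grip 50.217111110687256 F [-0.  -0.3  5.4]
lifted width 0.024670922364001837
[] 46.175
```

View pics/w10.png

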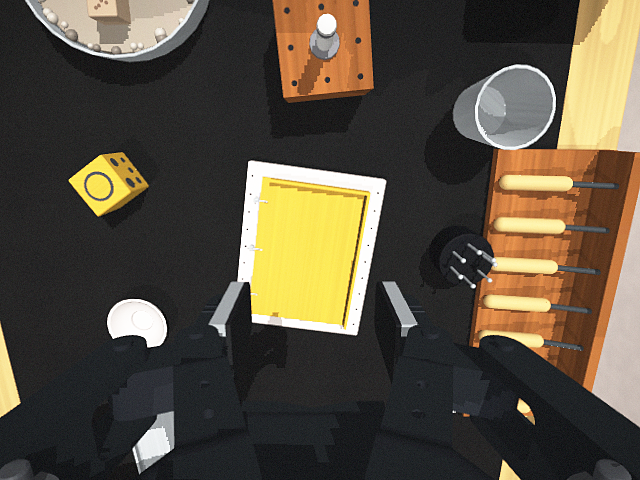

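The tray is clear and a brick shows in the pan at (107,5). I'll check the work and block fits in this new view with an enlarged overlay.

```bash
cat > ov.py <<'E'
from h import *
J=json.load(open("poses.json"))
def rect(dx,dy,z,x0=0,y0=0): return np.array([[x0+sx*dx/2,y0+sy*dy/2,z] for sx,sy in((1,1),(1,-1),(-1,-1),(-1,1))])/1000
def tf(p,P): c,s=np.cos(p[2]),np.sin(p[2]);return np.c_[P[:,0]*c-P[:,1]*s+p[0],P[:,0]*s+P[:,1]*c+p[1],P[:,2]]
def panel(f,x0,y0,x1,y1,S,polys):
    c=load(f);im=cv2.resize(cv2.imread(f"pics/{f}.png")[y0:y1,x0:x1],None,fx=S,fy=S,interpolation=cv2.INTER_LINEAR)
    for P,col in polys: cv2.polylines(im,[np.round(((w2px(c,P)-[x0,y0]+.5)*S-.5)).astype(int)],True,col,1)
    return im
M=(255,0,255);B=(255,80,0);G=(0,160,0)
def workpolys(p): return [(tf(p,rect(150,190,12)),M),(tf(p,rect(3,162,26,56.5,0)),B),(tf(p,rect(103,3,26,3.5,79.5)),B),(tf(p,np.array([[49.5,-73,16],[49.5,72.5,16],[-42,72.5,16],[49.5,72.5,16]])/1e3),G)]
E
python3 - <<'E'
from ov import *
a=np.linspace(0,2*np.pi,40);b=J["block"]
ring=lambda r,z:np.c_[b[0]+r*np.cos(a),b[1]+r*np.sin(a),z+0*a]
blk=[(tf(b,rect(80,80,66)),M),(ring(.013,.072),B),(ring(.007,.130),B)]
A=panel("w10",230,150,400,345,3,workpolys(J["work"]));C=panel("w10",265,0,380,105,2.5,blk)
h=np.zeros((585,800,3),np.uint8);h[:A.shape[0],:A.shape[1]]=A;h[:C.shape[0],512:512+C.shape[1]]=C
cv2.imwrite("pics/v10.png",h)
E
```

```text
(no output)
```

View pics/v10.png

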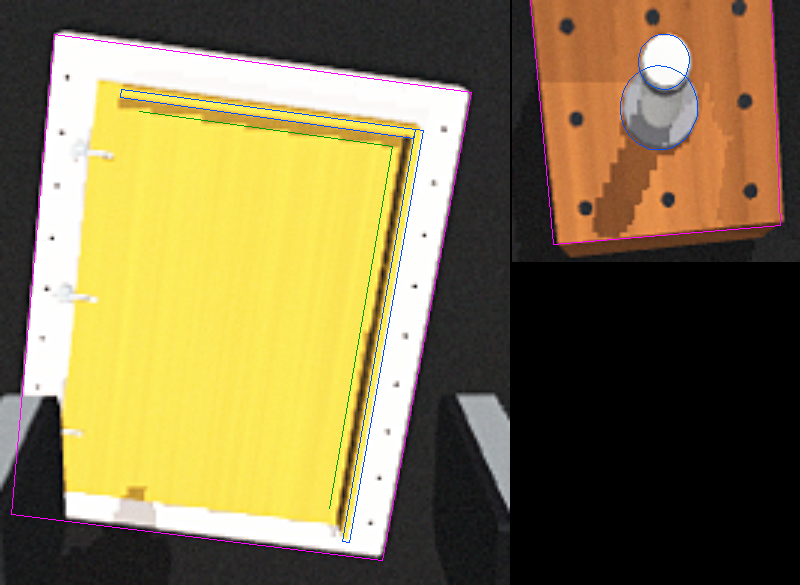

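```bash
python3 - <<'E'
from br import *
p=J["work"];C,s=np.cos(p[2]),np.sin(p[2])
for f in("w10","w1","w9","w4"):
    c=load(f);im=cv2.imread(f"pics/{f}.png");hsv=cv2.cvtColor(im,cv2.COLOR_BGR2HSV)
    def samp(xs,ys,z):
        q=w2px(c,[(p[0]+x*C-y*s,p[1]+x*s+y*C,z) for x,y in zip(xs,ys)]).astype(np.float32)
        return cv2.remap(hsv,q[:,0].reshape(1,-1),q[:,1].reshape(1,-1),cv2.INTER_NEAREST)[0]
    def edges(v,t):
        y=((v[:,1]>110)&(v[:,0]>12)&(v[:,0]<35));i=np.where(y)[0];return (t[i[0]]*1e3).round(1),(t[i[-1]]*1e3).round(1)
    r=np.arange(-.075,.0755,.0005);r2=np.arange(-.095,.0955,.0005)
    o=lambda v,t:np.full(len(t),v)
    print(f,"x-extent",[edges(samp(r,o(y,r),.016),r) for y in(-.06,-.03,0,.03,.06)],"y-extent",[edges(samp(o(x,r2),r2,.016),r2) for x in(-.03,0,.03)])
E
```

```text
w10 x-extent [(np.float64(-56.5), np.float64(58.0)), (np.float64(-57.0), np.float64(59.0)), (np.float64(-48.5), np.float64(58.5)), (np.float64(-57.5), np.float64(59.0)), (np.float64(-58.0), np.float64(58.5))] y-extent [(np.float64(-79.0), np.float64(81.5)), (np.float64(-79.0), np.float64(81.5)), (np.float64(-78.5), np.float64(81.5))]
w1 x-extent [(np.float64(-57.5), np.float64(57.5)), (np.float64(-56.5), np.float64(57.0)), (np.float64(-49.5), np.float64(57.0)), (np.float64(-57.0), np.float64(57.0)), (np.float64(-57.5), np.float64(56.5))] y-extent [(np.float64(-80.0), np.float64(81.5)), (np.float64(-80.0), np.float64(80.5)), (np.float64(-79.5), np.float64(81.0))]
w9 x-extent [(np.float64(-57.5), np.float64(58.5)), (np.float64(-57.5), np.float64(59.5)), (np.float64(-48.5), np.float64(59.0)), (np.float64(-57.5), np.float64(58.5)), (np.float64(-58.0), np.float64(59.0))] y-extent [(np.float64(-79.5), np.float64(81.5)), (np.float64(-79.0), np.float64(81.0)), (np.float64(-79.5), np.float64(81.5))]
w4 x-extent [(np.float64(-57.0), np.float64(59.0)), (np.float64(-57.0), np.float64(59.5)), (np.float64(-49.5), np.float64(59.5)), (np.float64(-75.0), np.float64(59.0)), (np.float64(-58.0), np.float64(59.0))] y-extent [(np.float64(-79.5), np.float64(81.5)), (np.float64(-79.0), np.float64(81.0)), (np.float64(-29.5), np.float64(81.0))]
```

The brass extents come out at x −57.5..58.5 and y −79.5..81.3 mm (true ±58, ±81), so the pose is good to under 1 mm. Next: take the pen and check it hovering 6 mm over the start.

```bash
cat > pen.py <<'E'
from pick import *
B=J["block"];T=np.pi/2
def wk(x,y): x,y=x+.0002,y+.0005;C,s=np.cos(W[2]),np.sin(W[2]);return W[0]+x*C-y*s,W[1]+x*s+y*C
S,K,E=wk(.0495,-.073),wk(.0495,.0725),wk(-.042,.0725)
TIP=.091   # nominal TCP height above the nib's end in this grasp
E
python3 - <<'E'
from pen import *
from ov import panel,workpolys
m.command_gripper(.045,80);mv(B[0],B[1],.17,T);ln(B[0],B[1],.103)
m.command_gripper(0,80);print("w",m.get_width(),m.get_position(),m.get_contact_force())
ln(B[0],B[1],.180);m.hold(.2);print(m.get_width(),"Fair",m.get_contact_force())
mv(S[0],S[1],.145,T);ln(S[0],S[1],.022+TIP,.08);m.hold(.3);print(m.get_position(),S,"Fair",m.get_contact_force(),m.get_time())
for n in("scene","top","wrist"):cam(n,n+"p")
tgt=np.array([[S[0]+dx,S[1]+dy,.022] for dx,dy in((-.006,0),(.006,0),(0,0),(0,.006),(0,-.006),(0,0))])
pol=workpolys(W)[:3]+[(tgt,(0,0,255))]
A=panel("scenep",250,190,350,290,4,pol);q=w2px(load("wristp"),[tgt[2]])[0].astype(int);print(q)
C=panel("wristp",max(q[0]-50,0),max(q[1]-60,0),q[0]+50,q[1]+60,4,pol)[:400]
cv2.imwrite("pics/vp.png",np.hstack([A,C[:400]]) if C.shape[0]>=400 else A)
E
```

```text
w 0.011941138928159959 [0.62263375 0.23974284 0.07057224] [-0.36281577 -0.57781084  5.87197566]
0.012494767874182019 Fair [ 0.00419717  0.69385715 -1.12495562]
[ 0.64531263 -0.04635928  0.07995786] (np.float64(0.6450091515874284), np.float64(-0.04623299997742882)) Fair [-0.42875256  0.4539247  -0.64498206] 51.25
[313 249]
```

View pics/vp.png

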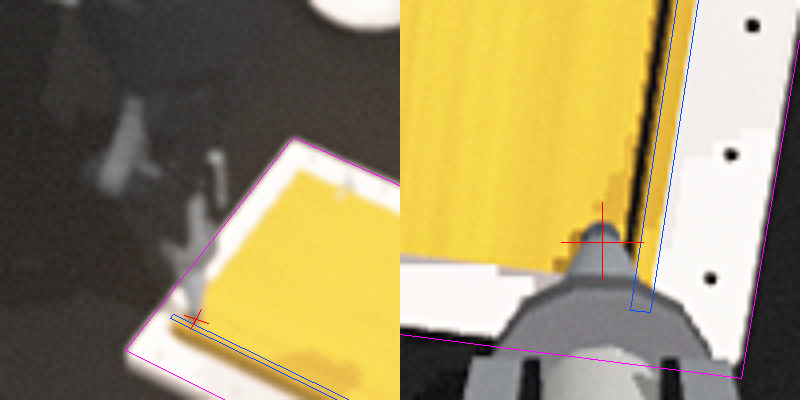

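The nib's end sits on the target cross in the wrist crop (602,242), and the pen is upright. A clear gap remains to the strip's foot (≈630). I'm nudging the frame by under 1 mm and drawing.

```bash
sed -i 's/x,y=x+.0002,y+.0005/x,y=x-.0003,y+.0009/; s/wk(.0495,-.073)/wk(.0495,-.0745)/; s/wk(-.042,/wk(-.0432,/' pen.py
python3 - <<'E'
from pen import *
f0=np.mean([m.get_contact_force() for _ in range(3)],0)
F=lambda:np.round(np.array(m.get_contact_force())-f0,2)
zp=.0138+TIP
ln(S[0],S[1],.022+TIP,.05);ln(S[0],S[1],zp,.02);m.hold(.3)
print("pressed",m.get_position(),F())
e=zp+DZ-m.get_position()[2];print("z err mm",e*1e3)
if F()[2]<.5: print("weak force")
m.hold(.3);print(F(),m.get_time())
E
```

```text
pressed [ 0.64454204 -0.04727329  0.07146694] [0.52 0.35 1.64]
z err mm -0.16693708260513695
[ 0.42 -0.17  1.44] 52.8083
```

Force is 1.5 N, which matches about 2 mm of nib travel. Draw.

```bash
python3 - <<'E'
from pen import *
z=.0138+TIP
for P in(K,E):
    ln(P[0],P[1],z,.02);print(m.get_position().round(4),np.round(m.get_contact_force(),2),m.get_time())
ln(E[0],E[1],.05+TIP,.06);print(np.round(m.get_contact_force(),2),m.get_width())
mv(B[0],B[1],.180,T);m.hold(.2)
for n in("scene","wrist"):cam(n,n+"q")
q=w2px(load("wristq"),[(B[0],B[1],.089)])[0].astype(int);print(q)
from ov import panel,tf,rect
a=np.linspace(0,2*np.pi,40);hole=np.c_[B[0]+.0105*np.cos(a),B[1]+.0105*np.sin(a),.066+0*a];nib=np.c_[B[0]+.003*np.cos(a),B[1]+.003*np.sin(a),.089+0*a]
pol=[(tf(B,rect(80,80,66)),(255,0,255)),(hole,(0,0,255)),(nib,(0,255,0))]
C=panel("wristq",q[0]-75,q[1]-75,q[0]+75,q[1]+75,3,pol);h=w2px(load("sceneq"),[(B[0],B[1],.08)])[0].astype(int)
A=panel("sceneq",h[0]-40,h[1]-50,h[0]+40,h[1]+50,3.5,pol)
o=np.zeros((450,760,3),np.uint8);o[:C.shape[0],:C.shape[1]]=C;o[:A.shape[0],460:460+A.shape[1]]=A;cv2.imwrite("pics/vq.png",o)
E
```

```text
[0.6642 0.0984 0.0713] [-0.36 -1.58  0.34] 60.3083
[0.5724 0.1109 0.0713] [ 1.79 -0.22  1.85] 65.0917
[-0.51 -0.01 -0.21] 0.012048601401673225
[314 247]
```

View pics/vq.png

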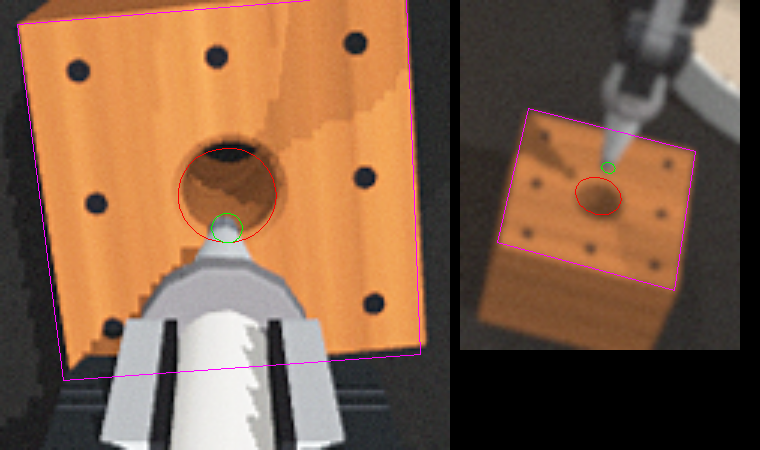

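Nib is at the predicted spot, and the hole (232,189) sits about 1 mm from the model (228,195), well within the 3.5 mm clearance. Put the pen back with a small correction.

```bash
python3 - <<'E'
from pen import *
x,y=B[0]+.0006,B[1]+.001
mv(x,y,.180,T);ln(x,y,.120,.06);print(np.round(m.get_contact_force(),2));ln(x,y,.1045,.04);print(np.round(m.get_contact_force(),2))
m.command_gripper(.045);m.hold(.2);ln(x,y,.18,.2)
cam("scene","sr");cam("top","topr")
mv(.53,-.29,.27,0);m.hold(.1);cam("wrist","wr");print(m.get_time())
from ov import panel,tf,rect
a=np.linspace(0,2*np.pi,40);St=J["stand"]
reel=[(tf(St,np.c_[28*np.cos(a),v+28*np.sin(a),50+0*a]/1e3),(255,0,255)) for v in(-50,50)]
top=[(np.c_[B[0]+.007*np.cos(a),B[1]+.007*np.sin(a),.130+0*a],(255,0,0))]
A=panel("topr",130,180,370,360,2,top);C=panel("wr",190,40,420,340,1.3,reel)
o=np.zeros((390,800,3),np.uint8);o[:A.shape[0],:A.shape[1]]=A;o[:C.shape[0],490:490+C.shape[1]]=C;cv2.imwrite("pics/vr.png",o)
E
```

```text
[ 0.96  0.66 -0.88]
[-0.31 -0.71 -0.33]
72.0583
```

View pics/vr.png

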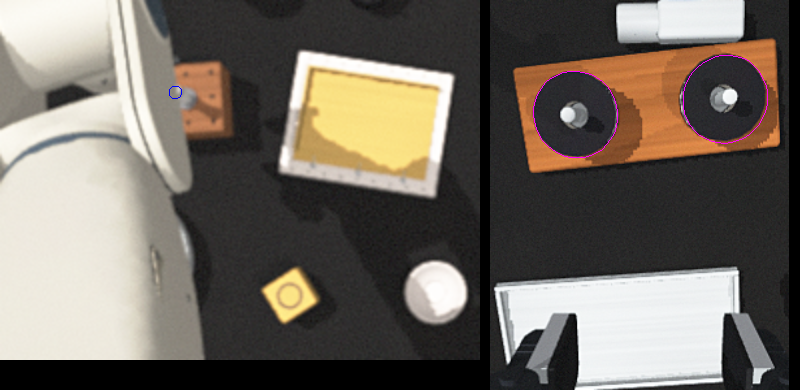

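Reels and stand match the model in the wrist crop. Next, the reels.

```bash
cat > reel.py <<'E'
from pick import *
def at(p,x,y): C,s=np.cos(p[2]),np.sin(p[2]);return p[0]+x*C-y*s,p[1]+x*s+y*C
def reel(v,tv):
    St,Tr=J["stand"],J["tray"];x,y=at(St,0,v);a,b=at(Tr,0,tv)
    m.command_gripper(.078,60);mv(x,y,.14,St[2]);ln(x,y,.045,.1)
    m.command_gripper(0,60);print("w",m.get_width(),np.round(m.get_contact_force(),1))
    ln(x,y,.13,.08);print("lifted",m.get_width(),np.round(m.get_contact_force(),1))
    mv(a,b,.12,Tr[2]);ln(a,b,.032,.08);print(np.round(m.get_contact_force(),1))
    m.command_gripper(.066);ln(a,b,.13,.15);print(m.get_time())
E
python3 -c "
from reel import *
reel(.05,.044)"
```

```text
w 0.053603148343876354 [-0.9  1.2  6. ]
lifted 0.0535001219077495 [-0.4  0.3 -2.9]
[-3.5  3.1  3.8]
78.8833
```

```bash
python3 - <<'E'
from reel import *
reel(-.05,-.044)
mv(.50,-.05,.28,0)   # park over the middle, clear of everything
m.hold(.2)
from ov import panel
m.set_joints([-.95]+list(m.get_joint_positions()[1:]))
m.hold(.2);cam("top","topf");cam("scene","sf");print(m.get_time())
A=panel("topf",130,160,500,370,1.1,[]);C=panel("sf",140,120,600,360,1.1,[])
o=np.zeros((A.shape[0]+C.shape[0],max(A.shape[1],C.shape[1]),3),np.uint8);o[:A.shape[0],:A.shape[1]]=A;o[A.shape[0]:,:C.shape[1]]=C;cv2.imwrite("pics/vf.png",o);print(o.shape)
E
```

```text
w 0.053524671430047646 [-0.5 -0.6  5.4]
lifted 0.053447465861253846 [-0.6 -1.3 -3.6]
[ 0.7  1.1 -1.7]
85.8083
88.975
(495, 506, 3)
```

View pics/vf.png

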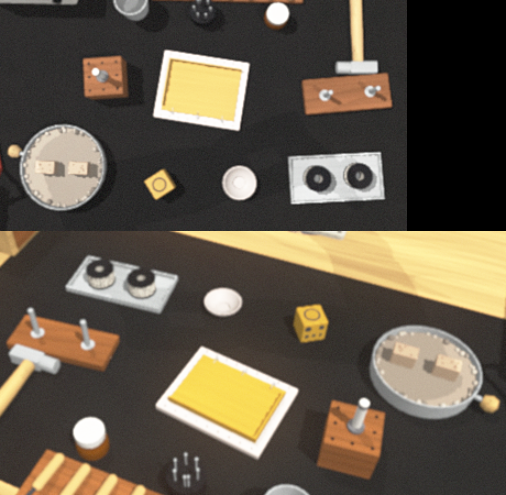

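The picture shows both bricks in the pan, the pen in its block, the brass tray clear, both reels flat in the steel tray, and the bystanders undisturbed.

```bash
python3 -c "
from h import *
print(m.get_position(),m.get_contact_force());print(m.sign_off())"
```

```text
[ 0.30219881 -0.40111579  0.24574863] [ 0.51531692 -0.90241404 -0.74298396]
the job is handed in; nothing more can be done
None
```

The job is handed in at about 89 s of 210 s: both bricks are in the pan, the joint was drawn at about 2 cm/s and about 1.5 N, the pen is back in its hole, and both reels lie flat in the steel tray; the first brick grasp closed on air because the fingertips sit 33.5 mm further back than stated, which I measured by a light touch on the bench and corrected.

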